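Cock the solder sucker on the bench stop and rest it

TASK

Make the solder sucker ready for the next joint: hold it and push its red plunger knob steadily against the oak bench stop until it clicks in and stays in, and no harder - do not ram it. Then lower it into the two wire forks of the red tool rest, nozzle over the tin tray, and let go; leave everything else where it is.

Things in the scene. Friction and masses are not known exactly. Their poses are not given: they have to be found in the camera images.
- pump: Solder sucker, 140 g lying on the bench, fixed yellow button up. Origin on its axis, mid-barrel, 12 mm above the bench; x along it from nozzle to plunger, z up. Blue round barrel 20 mm thick, x -43 to 43 mm: grip here. Black hexagonal end caps, 24 mm across flats, to x = -55 and 55. Cone and white nozzle to -85. Behind: 8 mm plunger rod, red knob 18 mm wide, 14 mm long, to 109 (95 to 76 cocked).
- plunger (a joint): Plunger travel into the pump, m: 0 out (start). The stroke is set by a screw inside, unseen, differently each time. Spring 2 to 3 N at first; somewhere from 4 to 23 mm it meets the catch, which yields at 13 to 17 N: the push falls away and the plunger snaps 8 mm further, home to its latch (14 to 34 mm), solid if pushed on. Let go unlatched, it springs back to 0; latched, it stays in.
- plunger_end (a point): Middle of the rounded end of the red plunger knob, on the pump's axis: 109 mm from the pump's origin, less the plunger's travel.
- nozzle_tip (a point): Tip of the white nozzle, on the axis, 85 mm from the pump's origin on the other side.
- bench_stop: Dark oak batten screwed to the bench, immovable, 45 mm (x) by 160 mm (y) by 55 mm high. Origin at the centre of its underside, on the bench. Its x axis points away from the robot: the upright face towards the robot is the plane x = -22.5 mm in its own frame.
- rest: Red tool rest, screwed down. Origin on the bench, midway between the forks. Foot 8 mm thick, 60 wide, x -115 to 95 mm. Two upright wire forks at x = -30 and 30 (wire 5 mm): each a V on a stem, bottom 30 mm high, arms out to y = -25 and 25 at 55 mm height. The barrel lies in both along x, its axis 48 mm above the bench. Tin tray, 50 mm wide, rim 15 mm high, at x = -85, nozzle end.
- solder_reel: Bystander: black reel of solder, 64 mm in diameter, 40 mm high. Origin at the centre of its underside.
- tip_cleaner: Bystander: dark steel pot of brass wool, 68 mm in diameter, 48 mm high. Origin at the centre of its underside.
- screwdriver: Bystander: screwdriver 170 mm long, lying along its x axis, about 30 mm high.
- side_cutters: Bystander: orange-handled side cutters, 120 mm by 50 mm, lying flat, 13 mm high. Origin on the bench near their middle.
- pine_offcut: Bystander: thin pine offcut 60 by 90 by 12 mm with burnt hatching. Origin at the centre of its underside.
- flux_jar: Bystander: jar with a green cap, 52 mm in diameter, 60 mm high. Origin at the centre of its underside.
Things that resemble listed ones, but are neither listed nor needed, are in the scene too. What is shaped like the rest but yellow is not meant.

How it is judged:
On the way, in this order (a step that is already met when the one before it is completed fails the run):
1. the pump is held in the fingers and its plunger is being pushed in against the bench stop (contact force between the fingers and pump above 1 N and contact force between pump and bench_stop above 1.2 N and value of joint plunger above 0.003 m), for 0.04 s.
2. still held and off the stop, the plunger stays in: it has latched (value of joint plunger above 0.01 m and contact force between the fingers and pump above 1 N and contact force between pump and bench_stop below 0.2 N), for 0.3 s.
3. the cocked pump, still held, has been lowered into both forks with its nozzle over the tray (contact force between the fingers and pump above 0.5 N and value of joint plunger above 0.01 m and z of pump in the frame of rest below 0.058 m and y of pump in the frame of rest between -0.01 and 0.01 m and x of nozzle_tip in the frame of rest between -0.105 and -0.065 m), for 0.05 s.
At the end, for the whole second after the job is handed in: The plunger stays in by itself (over 10 mm), and the pump lies still and released in both forks of the rest: its axis 43 to 53 mm above the bench, within 6 mm and 0.12 rad of the forks' middle line, the nozzle tip within 20 mm of the tray's middle along the rest (value of joint plunger above 0.01 m and z of pump in the frame of rest between 0.043 and 0.053 m and y of pump in the frame of rest between -0.006 and 0.006 m and x of nozzle_tip in the frame of rest between -0.105 and -0.065 m and angle between the x axis of pump and the x axis of rest, either way round below 0.12 rad and contact force between the fingers and pump below 0.1 N and linear speed of pump below 0.02 m/s); the robot touches nothing.
It fails at once if the plunger was rammed: more than 28 N between the pump and the bench stop (contact force between pump and bench_stop above 28 N).
It fails at once if a bystander was moved more than 25 mm (distance of any of solder_reel, tip_cleaner, screwdriver, side_cutters, pine_offcut, flux_jar from where it was at the start of the episode above 0.025 m).
It also fails if it takes over 48 s, if anything falls off the work surface, if the arm or the gripper's body presses on something with over 40 N, if the wrist force passes 120 N, or if a joint passes its speed limit or range.

ROBOT

A 6-joint arm with a two-finger parallel gripper is mounted at the origin on the work surface. World frame = base frame: x ahead of the robot, y to its left, z up, the work surface at z = 0. Lengths are in m, angles in rad, forces in N, time in s.
With the tool pointing down it reaches from about 0.3 to 0.775 m from the base axis. Payload 14.6 kg.
Tool frame: the origin (TCP) lies at the very end of the fingers, on their centre line; the grasp point (between the pads) lies 19 mm behind it; z points along the fingers, y is the direction in which the jaws open and shut (so a half turn about z gives the same grasp; the last joint's range is limited). The gripper opens to 94 mm and grips with 3 to 60 N. Pads are 16 mm wide; open, the fingers measure 119 mm over their backs; the gripper's body (75 mm by 177 mm) begins 78 mm behind the grasp point.
Start: joints at [-1.326, 0.3, 1.521, -0, 1.321, -0.067], TCP at [0.169, -0.523, 0.205] pointing down, gripper open.
Joint ranges: [-3.03, 3.03], [-0.79, 2.21], [0.23, 2.52], [-1.04, 4.18], [0, 3.07], [-2.55, 2.55]. Speed limits (rad/s): [2.22, 2.22, 2.57, 3.14, 3.14, 3.14].

INTERFACE

Orientations are given as [roll, pitch, yaw] about the fixed x, y, z axes, in that order (R = Rz(yaw) Ry(pitch) Rx(roll)).
In Python, from station import status, camera, ctrl gives the robot as it stands. The module is installed in compiled form; this text tells all that it offers.
- The arm moves only by the shell command python3 -m jog 'ROWS' [FORCE]. ROWS is JSON, a list of rows, each a list of 7 numbers: the shift along the tool's x, y, z each as a share of 1000 mm, from -1 to 1, then the turn, a rotation vector about the tool's x, y, z each as a share of pi/2 rad, from -1 to 1, then the opening, from -1 (shut) to 1 (fully open), so that 0 is half open. A call has 1 to 20 rows; each row is the pose to reach, as a shift and turn from the pose measured when the call began, along the tool's axes at that moment; what a row does not reach only later rows make up. A row lasts 1/10 s, in which the tool goes at most 50 mm and 8.59 degrees, less where a joint would pass 70% of its speed; a pose out of reach is approached as far as the arm can. A call with a number of a shift or a turn outside -1 to 1 is refused whole. A call with a gripper value outside its range is refused whole. The fingers move at their own pace and stop on an object; FORCE is the grip in N (left out, the last holds). Time passes only in rows, so rows that repeat a pose let the fingers close. It gives the time, the measured TCP pose, the force and the opening at its end, in the units of the state.
- status.get_obs(): the state, without advancing time (a new reading comes with each control period).
- camera(name): name is "scene" or "top" or "wrist"; returns a dict with "image" (420x560x3 uint8, red, green, blue), "fx", "fy", "cx", "cy" (pixels), "k1" (the pictures are not rectified: a ray, as slopes to the right and down, at radius r is drawn at 1 + k1 r^2 times it, then the intrinsics apply), "world_from_camera" (4x4, takes a point from camera to world coordinates). Camera axes: x right, y down, z forward; pixel columns grow to the right and rows downward; lengths in m; the calibration is good to about 2 mm. A picture is of the moment at which its call begins. There is no depth.
- ctrl.hand_in(): hands the job in, once; it reports no verdict.
The state is a dict: "time_s": time; "qpos": joint angles; "joint_vel": joint speeds; "tau": joint torques, N m; "ee_pos": TCP position; "eef_rot": TCP orientation; "force": force on the tool from outside, world axes, zero at the start; "moment": the same for the moment, N m; "grip_width": finger opening in m.
Only numpy, scipy, OpenCV 4.12 (cv2) and the standard library are available. Lean on these libraries where they do the work, as an engineer would, in place of code of your own. Each camera call takes 0.05 s, during which the arm holds its last target.

## Working session

There is one attempt and no reset: what is moved stays moved. The work goes in short steps, Python scripts to look and compute and a shell command to move; the robot and the scene stay as the last step left them, time stands still between calls to the robot, and variables do not carry over. Pictures are saved under pics/ and viewed, and the job is handed in when it is done.

```bash
mkdir -p pics
python3 - <<'E'
from station import status,camera
import cv2
print(status.get_obs())
for n in("scene","top"):
    c=camera(n); cv2.imwrite(f"pics/{n}0.png",c["image"][:,:,::-1])
    print(n,c["fx"],c["cx"],c["cy"],c["k1"],c["world_from_camera"].round(4).tolist() if hasattr(c["world_from_camera"],'round') else c["world_from_camera"])
E
```

```text
{'time_s': 0.0, 'qpos': array([-1.32559618e+00,  3.00496010e-01,  1.52158930e+00,  2.33052106e-05,
        1.32070081e+00, -6.66247179e-02]), 'joint_vel': array([-1.63818254e-03,  3.72828989e-04, -5.95342115e-04,  2.00613839e-03,
        3.46120599e-05, -6.36444167e-04]), 'tau': array([ 2.26322649e-03, -5.31804550e+01, -3.52736878e+01,  7.08976644e-02,
        2.43814825e-02, -1.01739654e-04]), 'ee_pos': array([ 0.16866298, -0.52322016,  0.20486919]), 'eef_rot': array([-3.14040333e+00, -1.01979106e-04,  3.11819022e-01]), 'force': array([-0.05759694,  0.10420884,  0.10957485]), 'moment': array([ 0.01888568,  0.00492045, -0.02627119]), 'grip_width': 0.09397317005837717}
scene 506.79474988702367 277.2442712357387 211.79775361149743 -0.0434840538989029 [[0.2653, 0.7546, -0.6001, 1.4274], [0.9641, -0.2119, 0.1598, -0.2552], [-0.0066, -0.621, -0.7838, 1.2612], [0.0, 0.0, 0.0, 1.0]]
top 413.4836262997072 274.0879546262519 206.16549911197998 -0.09053206387576458 [[0.0038, -0.9978, 0.0656, 0.4195], [-0.9999, -0.003, 0.0124, -0.0134], [-0.0122, -0.0656, -0.9978, 1.0889], [0.0, 0.0, 0.0, 1.0]]
```

View pics/scene0.png

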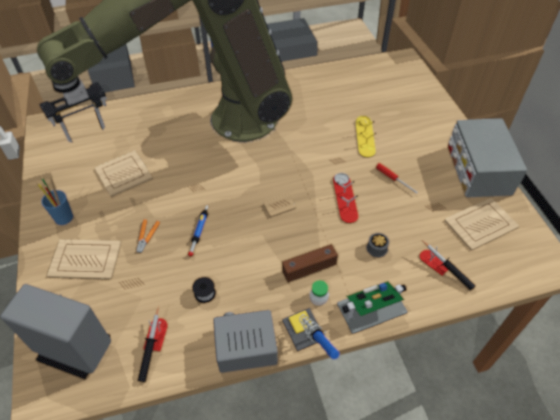

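View pics/top0.png

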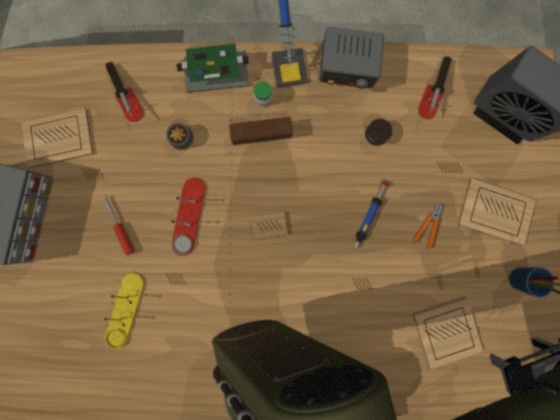

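The scene view shows the pump at (199,232), its red knob at the lower end; in the top view it is at (371,215), knob at (386,184). Other things that could be mistaken for it, in the top view: the blue-handled iron (285,10), the red screwdriver (120,225), and the black irons at (125,90) and (437,90). For the rest: red (188,215) against yellow (125,310). The stop is the dark brown batten at (261,131). I choose the blue-barrelled pump and the red rest, and check them in a close crop.

```bash
cat > h.py <<'E'
import numpy as np,cv2
def ray(c,uv):
    K=np.array([[c["fx"],0,c["cx"]],[0,c["fy"],c["cy"]],[0,0,1.]])
    p=(np.array(uv,float)-[c["cx"],c["cy"]])/[c["fx"],c["fy"]]
    u=p.copy()
    for _ in range(20): u=p/(1+c["k1"]*(u@u))
    T=np.array(c["world_from_camera"]); d=T[:3,:3]@[u[0],u[1],1]
    return T[:3,3],d/np.linalg.norm(d)
def onz(c,uv,z):
    o,d=ray(c,uv); return o+d*(z-o[2])/d[2]
def proj(c,P):
    T=np.linalg.inv(np.array(c["world_from_camera"])); q=T[:3,:3]@np.array(P)+T[:3,3]
    u=q[:2]/q[2]; u=u*(1+c["k1"]*(u@u)); return u*[c["fx"],c["fy"]]+[c["cx"],c["cy"]]
def tri(c1,a,c2,b):
    o1,d1=ray(c1,a);o2,d2=ray(c2,b)
    s=np.linalg.lstsq(np.stack([d1,-d2],1),o2-o1,rcond=None)[0]
    p,q=o1+s[0]*d1,o2+s[1]*d2
    return (p+q)/2,np.linalg.norm(p-q)
E
python3 - <<'E'
from station import camera
import cv2,numpy as np
t=camera("top")["image"][:,:,::-1]; s=camera("scene")["image"][:,:,::-1]
def cr(im,x,y,w,h,k): return cv2.resize(im[y:y+h,x:x+w],None,fx=k,fy=k,interpolation=cv2.INTER_CUBIC)
a=np.hstack([cr(t,340,170,65,85,4),cr(t,155,170,60,85,4),cr(t,220,100,80,85,3.99)[:340]][:2])
b=cr(t,222,105,80,50,6)
cv2.imwrite("pics/c1.png",a);cv2.imwrite("pics/c2.png",b)
cv2.imwrite("pics/c3.png",np.hstack([cr(s,180,200,40,65,6),cr(s,325,165,40,65,6),cr(s,275,240,65,65,4)[:260].copy() if 0 else cr(s,275,235,50,65,6)]))
E
```

```text
(no output)
```

View pics/c1.png

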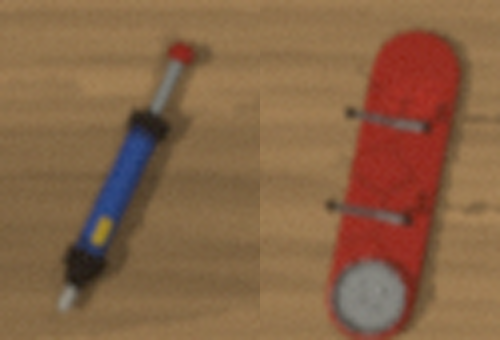

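View pics/c2.png

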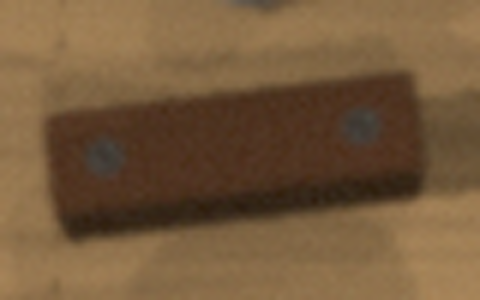

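View pics/c3.png

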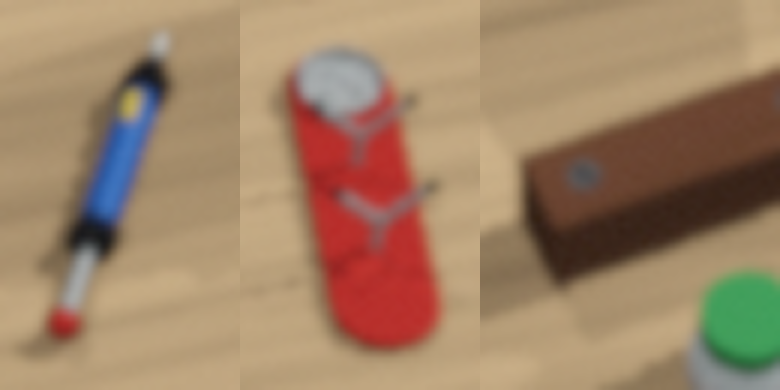

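The crop shows the pump with a yellow button and red knob (knob at crop (181,53)), and the red rest with two forks and its tray at crop (370,296). The stop's robot-side face is the dark strip in its crop, from (62,212) to (420,178). The choice holds, so I measure.

Run:
```python
from station import camera
from h import *
t=camera("top"); s=camera("scene")
def mask(c,kind,box):
    h=cv2.cvtColor(c["image"],cv2.COLOR_RGB2HSV); H,S,V=[h[...,i].astype(int) for i in range(3)]
    m={"blue":(H>100)&(H<130)&(S>110),"red":((H<6)|(H>172))&(S>140)&(V>90)}[kind]
    x,y,w,hh=box; z=np.zeros_like(m); z[y:y+hh,x:x+w]=m[y:y+hh,x:x+w]
    v,u=np.nonzero(z); return np.stack([u,v],1).astype(float)
for c,bx in((t,(340,170,65,85)),(s,(180,200,40,65))):
    b=mask(c,"blue",bx); r=mask(c,"red",bx)
    P=np.array([onz(c,p,.014)[:2] for p in b]); m=P.mean(0); k=onz(c,r.mean(0),.012)[:2]
    w,V=np.linalg.eigh(np.cov(P.T)); d=V[:,1]; d=d*np.sign(d@(k-m))
    q=(P-m)@d
    print("blue mean",m,"ext",q.min(),q.max(),"yaw",np.arctan2(d[1],d[0]),"knob",k,"dist",(k-m)@d,"lat",(k-m)@[-d[1],d[0]],len(b),len(r), "yaw to knob",np.arctan2(*(k-m)[::-1]))
f=lambda x,y,k,ox,oy:((x+.5)/k-.5+ox,(y+.5)/k-.5+oy)
# rest forks
T=[f(x-260,y,4,155,170) for x,y in((352,113),(427,127),(332,205),(406,219),(370,296))]
S=[f(x-240,y,6,325,165) for x,y in((433,187),(340,192),(412,101),(318,103))]
for p in T[:4]: print("fork top z.055",onz(t,p,.055))
for p in S: print("fork scene z.055",onz(s,p,.055))
print("tray top",onz(t,T[4],.012),"scene",onz(s,f(340-240,83,6,325,165),.012))
A=[f(x,y,6,222,105) for x,y in((48,118),(412,73),(420,178),(62,212))]
for p in A: print("stop top z.055",onz(t,p,.055))
for p in((72,238),(422,196)): print("stop low z0",onz(t,f(*p,6,222,105),0))
for p in((528,160),(565,225)): print("stop scene z.055",onz(s,f(p[0]-480,p[1],6,275,235),.055))
```

```text
blue mean [ 0.4685677  -0.25022359] ext -0.0497595476660037 0.034645100141151394 yaw -0.4747723556835712 knob [ 0.55210882 -0.29110152] dist 0.0929879821991886 lat 0.0018329536834746627 152 16 yaw to knob -0.45506318148615715
blue mean [ 0.4654724  -0.24757135] ext -0.05594555525411401 0.037797700225155245 yaw -0.48818074508251574 knob [ 0.55351605 -0.2903598 ] dist 0.09782769600737028 lat 0.0035040011153613473 102 13 yaw to knob -0.45237796180557516
fork top z.055 [0.50779832 0.24352241 0.055     ]
fork top z.055 [0.49903694 0.19549031 0.055     ]
fork top z.055 [0.44957411 0.25519849 0.055     ]
fork top z.055 [0.44100479 0.20790308 0.055     ]
fork scene z.055 [0.5092635  0.24610605 0.055     ]
fork scene z.055 [0.4994115  0.19844758 0.055     ]
fork scene z.055 [0.45016858 0.25685941 0.055     ]
fork scene z.055 [0.43801646 0.20827194 0.055     ]
tray top [0.39143529 0.24015714 0.012     ] scene [0.3920522  0.24149942 0.012     ]
stop top z.055 [0.69688291 0.11394838 0.055     ]
stop top z.055 [ 0.71635813 -0.04092766  0.055     ]
stop top z.055 [ 0.67080048 -0.0443099   0.055     ]
stop top z.055 [0.65612067 0.10740271 0.055     ]
stop low z0 [0.65689556 0.10919487 0.        ]
stop low z0 [ 0.67599045 -0.04684391  0.        ]
stop scene z.055 [ 0.67939975 -0.04191658  0.055     ]
stop scene z.055 [ 0.71832698 -0.035112    0.055     ]
```

```bash
cat >> h.py <<'E'
from scipy.spatial.transform import Rotation as Ro
def step(st,pos,yaw):
    R=Ro.from_euler("xyz",st["eef_rot"]); G=Ro.from_euler("xyz",[np.pi,0,yaw])
    return (R.inv().apply(np.array(pos)-st["ee_pos"])).round(4),((R.inv()*G).as_rotvec()/(np.pi/2)).round(4)
E
python3 -c "
from h import *
from station import status
print(step(status.get_obs(),[.451,-.2405,.19],-.46))"
```

```text
(array([ 0.3555, -0.1826,  0.0153]), array([-2.000e-04,  1.000e-04,  4.914e-01]))
```

```bash
python3 -m jog '[[0.3555,-0.1826,0.015,0,0,0.4914,1],[0.3555,-0.1826,0.015,0,0,0.4914,1],[0.3555,-0.1826,0.015,0,0,0.4914,1],[0.3555,-0.1826,0.015,0,0,0.4914,1],[0.3555,-0.1826,0.015,0,0,0.4914,1],[0.3555,-0.1826,0.015,0,0,0.4914,1],[0.3555,-0.1826,0.015,0,0,0.4914,1],[0.3555,-0.1826,0.015,0,0,0.4914,1],[0.3555,-0.1826,0.015,0,0,0.4914,1],[0.3555,-0.1826,0.015,0,0,0.4914,1],[0.3555,-0.1826,0.015,0,0,0.4914,1]]' 50
python3 - <<'E'
from station import status,camera
from h import *
c=camera("wrist"); cv2.imwrite("pics/w1.png",c["image"][:,:,::-1])
for P in((.461,-.2455,.012),(.5525,-.2907,.012),(.385,-.208,.012)): print(proj(c,P))
print(np.array(c["world_from_camera"]).round(3).tolist())
E
```

```text
time_s: 1.4
ee_pos: [0.4509, -0.2406, 0.1902]
eef_rot: [-3.141, 0.001, -0.459]
force: [0.3, -0.3, 0.7]
grip_width: 0.0938
[281.42893072 189.85615037]
[281.33386643  97.47594537]
[281.53074532 257.49374507]
[[-0.443, -0.869, -0.221, 0.515], [-0.896, 0.43, 0.109, -0.273], [0.001, 0.247, -0.969, 0.37], [0.0, 0.0, 0.0, 1.0]]
```

View pics/w1.png

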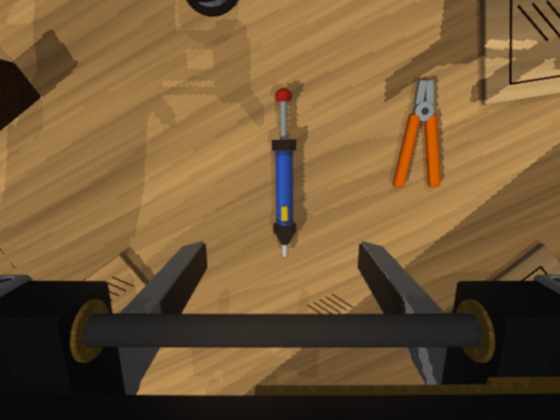

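The wrist view shows the pump knob-up: knob at (283,95), caps at about y=145 and 233, nozzle at (285,256). That is about 2 px right of where I predicted it.

Run:
```python
from station import status,camera
from h import *
c=camera("wrist")
h=cv2.cvtColor(c["image"],cv2.COLOR_RGB2HSV); H,S,V=[h[...,i].astype(int) for i in range(3)]
b=(H>100)&(H<130)&(S>110); r=((H<6)|(H>172))&(S>140)&(V>90)
b[260:]=0; r[130:]=0
def pts(m,x0=250,x1=320):
    v,u=np.nonzero(m); k=(u>x0)&(u<x1); return np.stack([u[k],v[k]],1)
B=pts(b);Rd=pts(r)
P=np.array([onz(c,p,.016)[:2] for p in B]);k=onz(c,Rd.mean(0),.012)[:2]
n=onz(c,(285,256),.012)[:2]
d=(k-n)/np.linalg.norm(k-n); print("k",k,"nozzle",n,"yaw",np.arctan2(d[1],d[0]),np.linalg.norm(k-n))
q=(P-k)@d; print("blue ends rel knob",q.min(),q.max(), "lat",((P-k)@[-d[1],d[0]]).mean())
o=k-.102*d; print("origin",o,"mid of blue",k+d*(q.min()+q.max())/2)
st=status.get_obs(); print(step(st,[*o,.05],np.arctan2(d[1],d[0])),step(st,[*o,.003],np.arctan2(d[1],d[0])))
```

```text
k [ 0.55406849 -0.29337783] nozzle [ 0.38457654 -0.21315053] yaw -0.4420929735925927 0.1875205054145789
blue ends rel knob -0.14645216092348892 -0.05865721847654759 lat 0.0009786430690768046
origin [ 0.46187495 -0.24973895] mid of blue [ 0.46137359 -0.24950164]
(array([0.0141, 0.0024, 0.1404]), array([-0.0001,  0.0002, -0.0121])) (array([0.0141, 0.0024, 0.1874]), array([-0.0001,  0.0002, -0.0121]))
```

```bash
python3 -m jog '[[0.014,0.0024,0.05,0,0,-0.009,0.2],[0.014,0.0024,0.1,0,0,-0.009,0],[0.014,0.0024,0.14,0,0,-0.009,0],[0.014,0.0024,0.17,0,0,-0.009,0],[0.014,0.0024,0.185,0,0,-0.009,0],[0.014,0.0024,0.185,0,0,-0.009,0],[0.014,0.0024,0.185,0,0,-0.009,-1],[0.014,0.0024,0.185,0,0,-0.009,-1],[0.014,0.0024,0.185,0,0,-0.009,-1],[0.014,0.0024,0.185,0,0,-0.009,-1],[0.014,0.0024,0.185,0,0,-0.009,-1]]' 55
python3 - <<'E'
from station import status,camera
from h import *
c=camera("wrist"); cv2.imwrite("pics/w2.png",c["image"][:,:,::-1])
E
```

```text
time_s: 2.6
ee_pos: [0.4622, -0.25, 0.0062]
eef_rot: [3.141, -0.001, -0.447]
force: [-2.0, 1.2, 7.5]
grip_width: 0.0186
```

View pics/w2.png

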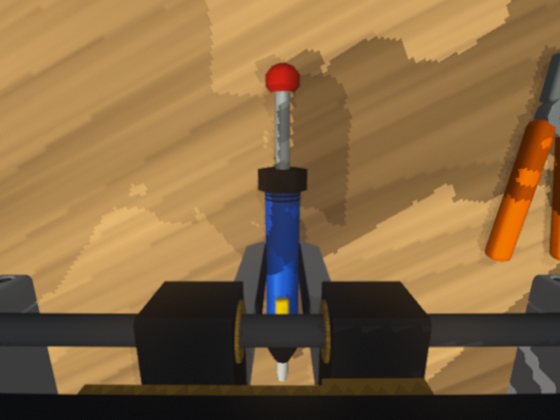

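The wrist view shows the barrel between the pads, knob at (282,78), axis aligned vertically. I lift and check the hold.

```bash
python3 -m jog '[[0,0,-0.02,0,0,0,-1],[0,0,-0.05,0,0,0,-1],[0,0,-0.094,0,0,0,-1],[0,0,-0.094,0,0,0,-1],[0,0,-0.094,0,0,0,-1]]'
python3 - <<'E'
from station import status,camera
from h import *
c=camera("wrist"); s=camera("scene"); 
x=cv2.resize(s["image"][180:290,140:280],None,fx=3.5,fy=3.82)
cv2.imwrite("pics/w3.png",np.hstack([cv2.resize(c["image"],None,fx=.5,fy=.5) if 0 else c["image"][:,150:450],x])[:,:,::-1])
E
```

```text
time_s: 3.15
ee_pos: [0.4622, -0.25, 0.1006]
eef_rot: [3.141, -0.002, -0.447]
force: [-0.2, 0.2, -2.3]
grip_width: 0.0188
```

View pics/w3.png

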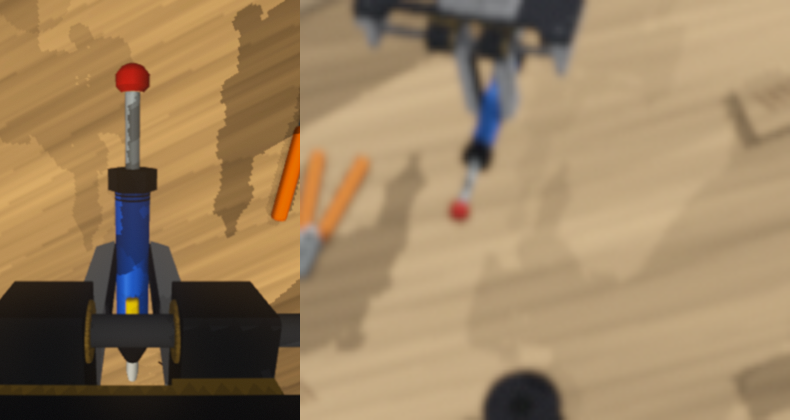

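```bash
python3 -c "
from h import *
from station import status
print(step(status.get_obs(),[.535,.016,.09],.115))"
```

```text
(array([-0.0485, -0.2712,  0.0091]), array([-3.000e-04,  6.000e-04, -3.577e-01]))
```

```bash
python3 -m jog '[[-0.0485,-0.271,0.009,0,0,-0.3577,-1],[-0.0485,-0.271,0.009,0,0,-0.3577,-1],[-0.0485,-0.271,0.009,0,0,-0.3577,-1],[-0.0485,-0.271,0.009,0,0,-0.3577,-1],[-0.0485,-0.271,0.009,0,0,-0.3577,-1],[-0.0485,-0.271,0.009,0,0,-0.3577,-1],[-0.0485,-0.271,0.009,0,0,-0.3577,-1],[-0.0485,-0.271,0.009,0,0,-0.3577,-1],[-0.0485,-0.271,0.009,0,0,-0.3577,-1]]'
python3 - <<'E'
from station import status,camera
from h import *
c=camera("wrist"); cv2.imwrite("pics/w4.png",c["image"][:,:,::-1])
print(status.get_obs()["qpos"].round(2))
for P in((.656,.108,.055),(.6735,-.0455,.055),(.665,.031,.0)):print(proj(c,P).round(1))
E
```

```text
time_s: 4.15
ee_pos: [0.5344, 0.015, 0.0894]
eef_rot: [-3.141, 0.002, 0.114]
force: [-0.1, 0.9, -1.7]
grip_width: 0.0184
[-0.04  0.39  1.68  0.    1.07  1.42]
[155.7  38.5]
[402.   38.6]
[279.8  58.9]
```

View pics/w4.png

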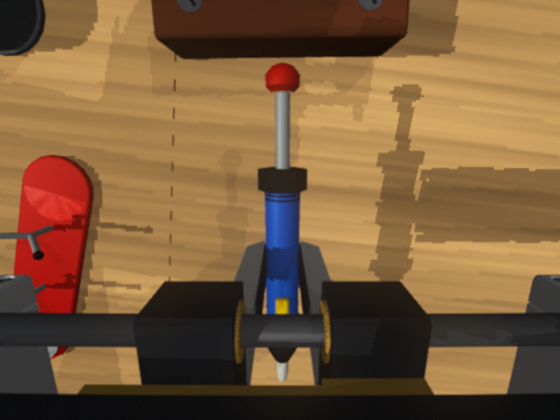

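The wrist view shows the stop's upper front edge level (y≈38), square to the pump axis, with the knob at (282,78). The measured geometry gives a gap of about 22 mm. I descend and close in.

```bash
python3 -m jog '[[0,0,0.03,0,0,0,-1],[0,0,0.058,0,0,0,-1],[0.008,0,0.06,0,0,0,-1],[0.013,0,0.06,0,0,0,-1],[0.016,0,0.06,0,0,0,-1],[0.016,0,0.06,0,0,0,-1]]' 60
python3 -m jog '[[0.001,0,0,0,0,0,-1],[0.002,0,0,0,0,0,-1],[0.003,0,0,0,0,0,-1]]'
```

```text
time_s: 4.8
ee_pos: [0.5514, 0.0166, 0.0308]
eef_rot: [-3.141, -0.0, 0.114]
force: [-0.2, -0.1, -1.3]
grip_width: 0.0183
time_s: 5.1
ee_pos: [0.5546, 0.0169, 0.0312]
eef_rot: [-3.141, -0.001, 0.114]
force: [-0.7, 0.3, -1.5]
grip_width: 0.0185
```

```bash
python3 -m jog '[[0.001,0,0,0,0,0,-1],[0.002,0,0,0,0,0,-1],[0.003,0,0,0,0,0,-1]]'
python3 -m jog '[[0.001,0,0,0,0,0,-1],[0.002,0,0,0,0,0,-1],[0.003,0,0,0,0,0,-1]]'
```

```text
time_s: 5.4
ee_pos: [0.5576, 0.0173, 0.0312]
eef_rot: [-3.141, -0.001, 0.114]
force: [-0.9, 0.1, -1.8]
grip_width: 0.0185
time_s: 5.7
ee_pos: [0.5604, 0.0176, 0.031]
eef_rot: [-3.141, -0.0, 0.114]
force: [-2.9, -0.9, -1.0]
grip_width: 0.0187
```

Contact shows at about 2.7 N, the initial spring force. I continue in small steps.

```bash
python3 -m jog '[[0.001,0,0,0,0,0,-1],[0.002,0,0,0,0,0,-1]]'
```

```text
time_s: 5.9
ee_pos: [0.5624, 0.0178, 0.031]
eef_rot: [-3.141, 0.0, 0.114]
force: [-2.6, -0.2, -1.1]
grip_width: 0.0184
```

```bash
python3 -m jog '[[0.001,0,0,0,0,0,-1],[0.002,0,0,0,0,0,-1]]'
```

```text
time_s: 6.1
ee_pos: [0.5644, 0.0181, 0.0309]
eef_rot: [-3.141, 0.0, 0.114]
force: [-2.4, -0.8, -1.8]
grip_width: 0.0189
```

```bash
python3 -m jog '[[0.001,0,0,0,0,0,-1],[0.002,0,0,0,0,0,-1]]'
```

```text
time_s: 6.3
ee_pos: [0.5665, 0.0183, 0.0309]
eef_rot: [-3.141, 0.0, 0.114]
force: [-2.4, -1.0, -1.1]
grip_width: 0.0185
```

```bash
python3 -m jog '[[0.001,0,0,0,0,0,-1],[0.002,0,0,0,0,0,-1]]'
```

```text
time_s: 6.5
ee_pos: [0.5685, 0.0185, 0.0309]
eef_rot: [-3.141, 0.0, 0.113]
force: [-2.1, 0.3, -1.1]
grip_width: 0.0186
```

```bash
python3 -c "
from station import camera
import cv2
c=camera('wrist');cv2.imwrite('pics/w5.png',c['image'][:,:,::-1])"
```

```text
(no output)
```

View pics/w5.png

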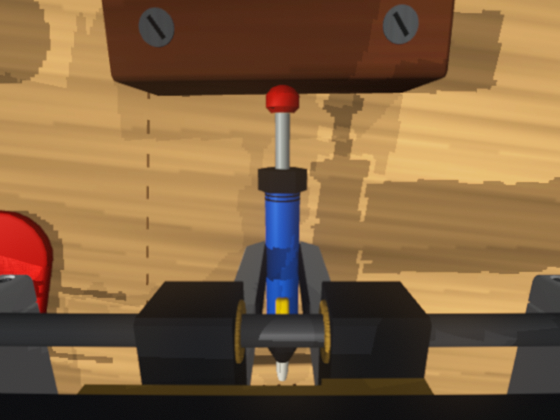

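The wrist view shows the knob against the stop at (282,99), 21 px further in, with the end cap still at y=180. So the plunger is going in and the grip is not slipping.

```bash
python3 -m jog '[[0.001,0,0,0,0,0,-1],[0.002,0,0,0,0,0,-1]]'
```

```text
time_s: 6.75
ee_pos: [0.5707, 0.0188, 0.0309]
eef_rot: [-3.141, 0.0, 0.114]
force: [-2.8, 0.2, -0.5]
grip_width: 0.0185
```

```bash
python3 -m jog '[[0.001,0,0,0,0,0,-1],[0.002,0,0,0,0,0,-1]]'
```

```text
time_s: 6.95
ee_pos: [0.5727, 0.019, 0.0309]
eef_rot: [-3.141, 0.0, 0.114]
force: [-3.0, -1.0, -0.6]
grip_width: 0.0185
```

```bash
python3 -m jog '[[0.001,0,0,0,0,0,-1],[0.002,0,0,0,0,0,-1]]'
```

```text
time_s: 7.15
ee_pos: [0.5747, 0.0192, 0.0309]
eef_rot: [-3.141, 0.001, 0.114]
force: [-4.0, -0.8, -1.2]
grip_width: 0.0185
```

```bash
python3 -m jog '[[0.0005,0,0,0,0,0,-1],[0.001,0,0,0,0,0,-1]]'
```

```text
time_s: 7.35
ee_pos: [0.5753, 0.0193, 0.0307]
eef_rot: [-3.141, 0.002, 0.114]
force: [-6.4, -1.3, -0.7]
grip_width: 0.0186
```

```bash
python3 -m jog '[[0.0005,0,0,0,0,0,-1],[0.001,0,0,0,0,0,-1]]'
```

```text
time_s: 7.55
ee_pos: [0.5756, 0.0194, 0.0303]
eef_rot: [-3.141, 0.004, 0.114]
force: [-8.7, -1.2, -1.4]
grip_width: 0.0187
```

```bash
python3 -m jog '[[0.0005,0,0,0,0,0,-1],[0.001,0,0,0,0,0,-1]]'
```

```text
time_s: 7.75
ee_pos: [0.5757, 0.0194, 0.0299]
eef_rot: [-3.141, 0.006, 0.114]
force: [-8.3, -1.7, 0.2]
grip_width: 0.0186
```

The catch is met and the push is rising. Because steps count from the measured pose, the arm's give means I need a slightly larger offset. I also correct the small pitch sag.

```bash
python3 -m jog '[[0.001,0,-0.0008,0,0.003,0,-1],[0.0015,0,-0.0008,0,0.004,0,-1],[0.0015,0,-0.0008,0,0.004,0,-1]]'
```

```text
time_s: 8.05
ee_pos: [0.5759, 0.0195, 0.0301]
eef_rot: [-3.141, 0.003, 0.113]
force: [-9.3, -2.0, -0.6]
grip_width: 0.0186
```

```bash
python3 -m jog '[[0.0015,0,0,0,0.001,0,-1],[0.002,0,0,0,0.001,0,-1],[0.002,0,0,0,0.001,0,-1]]'
```

```text
time_s: 8.35
ee_pos: [0.5763, 0.0196, 0.0293]
eef_rot: [-3.14, 0.006, 0.113]
force: [-12.4, -2.5, 0.0]
grip_width: 0.0189
```

```bash
python3 -m jog '[[0.002,0,-0.001,0,0.004,0,-1],[0.0025,0,-0.0012,0,0.005,0,-1]]'
```

```text
time_s: 8.55
ee_pos: [0.5767, 0.0197, 0.0295]
eef_rot: [-3.14, 0.004, 0.113]
force: [-15.2, -1.8, -0.1]
grip_width: 0.0182
```

```bash
python3 -m jog '[[0.0025,0,-0.001,0,0.004,0,-1],[0.0028,0,-0.001,0,0.004,0,-1]]'
```

```text
time_s: 8.75
ee_pos: [0.5771, 0.0198, 0.0294]
eef_rot: [-3.139, 0.004, 0.113]
force: [-15.7, -2.8, 0.6]
grip_width: 0.0186
```

```bash
python3 -c "
from station import camera
import cv2
c=camera('wrist');cv2.imwrite('pics/w6.png',c['image'][:,:,::-1])"
```

```text
(no output)
```

View pics/w6.png

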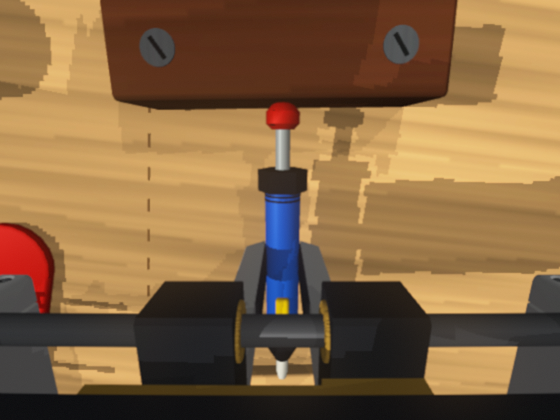

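The knob is at (282,116), with the cap still at y=180 and the nozzle at y≈378, so the grip holds. The catch has not yielded yet, so I push slightly more.

```bash
python3 -m jog '[[0.003,0,-0.001,0,0.004,0,-1],[0.0032,0,-0.001,0,0.004,0,-1]]'
```

```text
time_s: 9.0
ee_pos: [0.5794, 0.0201, 0.0299]
eef_rot: [-3.139, -0.0, 0.113]
force: [-6.4, -1.4, -0.3]
grip_width: 0.0188
```

The push fell away, from 15.7 to 6.4 N: the catch yielded. I check whether it went home.

```bash
python3 -m jog '[[0,0,0,0,0,0,-1]]'; python3 -c "
from station import camera
import cv2
c=camera('wrist');cv2.imwrite('pics/w7.png',c['image'][:,:,::-1])"
```

```text
time_s: 9.1
ee_pos: [0.5793, 0.02, 0.0298]
eef_rot: [-3.139, 0.0, 0.113]
force: [-4.8, -1.2, 0.1]
grip_width: 0.0185
```

View pics/w7.png

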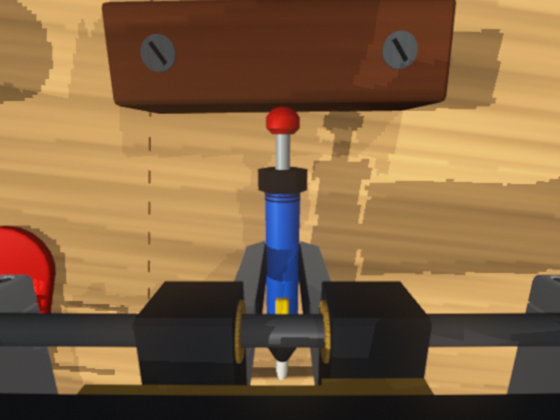

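The knob is at (282,121), still on the stop, and the force is low. It is past the catch but not yet home, so I follow on gently.

```bash
python3 -m jog '[[0.001,0,0,0,0,0,-1],[0.0018,0,0,0,0,0,-1]]'
```

```text
time_s: 9.35
ee_pos: [0.5808, 0.0202, 0.0297]
eef_rot: [-3.139, 0.001, 0.113]
force: [-3.1, 0.3, 0.0]
grip_width: 0.0186
```

```bash
python3 -m jog '[[0.001,0,0,0,0,0,-1],[0.0018,0,0,0,0,0,-1]]'
```

```text
time_s: 9.55
ee_pos: [0.5832, 0.0204, 0.0299]
eef_rot: [-3.139, -0.0, 0.113]
force: [0.4, 0.8, -1.5]
grip_width: 0.0186
```

```bash
python3 -m jog '[[0.001,0,0,0,0,0,-1],[0.0015,0,0,0,0,0,-1]]'
```

```text
time_s: 9.75
ee_pos: [0.5851, 0.0207, 0.0301]
eef_rot: [-3.139, -0.001, 0.113]
force: [0.6, -0.1, -1.6]
grip_width: 0.0184
```

```bash
python3 -c "
from station import camera
import cv2
c=camera('wrist');cv2.imwrite('pics/w8.png',c['image'][:,:,::-1])"
```

```text
(no output)
```

View pics/w8.png

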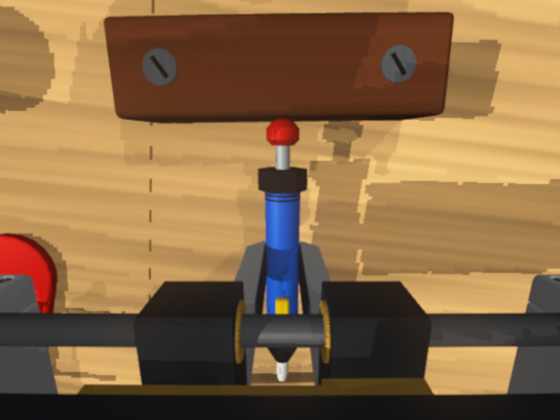

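The knob is at (282,133) and appears to be still at the stop, in the falling-force region about 8 mm past the yield. I advance 1 mm at a time until it feels solid.

```bash
python3 -m jog '[[0.0005,0,0,0,0,0,-1],[0.001,0,0,0,0,0,-1]]'
```

```text
time_s: 10.0
ee_pos: [0.5855, 0.0208, 0.0298]
eef_rot: [-3.139, 0.001, 0.113]
force: [-4.3, -0.9, -1.5]
grip_width: 0.0191
```

```bash
python3 -m jog '[[0.0005,0,0,0,0,0,-1],[0.001,0,0,0,0,0,-1]]'
```

```text
time_s: 10.2
ee_pos: [0.5857, 0.0208, 0.0294]
eef_rot: [-3.139, 0.003, 0.113]
force: [-8.0, -1.0, -0.8]
grip_width: 0.0187
```

It is solid at the end of travel at 8 N. I back off and look.

```bash
python3 -m jog '[[-0.003,0,0,0,0,0,-1],[-0.01,0,0,0,0,0,-1],[-0.02,0,0,0,0,0,-1],[-0.03,0,0,0,0,0,-1],[-0.03,0,0,0,0,0,-1],[-0.03,0,0,0,0,0,-1],[-0.03,0,0,0,0,0,-1]]'; python3 -c "
from station import camera
import cv2
c=camera('wrist');cv2.imwrite('pics/w9.png',c['image'][:,:,::-1])"
```

```text
time_s: 10.9
ee_pos: [0.5563, 0.0174, 0.0297]
eef_rot: [-3.139, 0.002, 0.113]
force: [-0.5, -0.4, -0.9]
grip_width: 0.0185
```

View pics/w9.png

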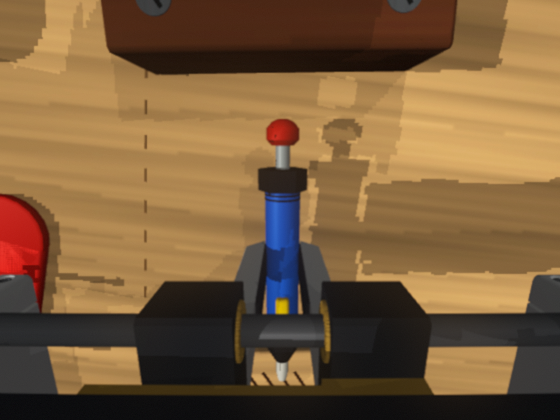

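The plunger has latched: the knob stays at (282,133), clear of the stop. Now I lift and go over the red rest.

```bash
python3 -m jog '[[0,0,-0.04,0,0,0,-1],[0,0,-0.085,0,0,0,-1],[0,0,-0.085,0,0,0,-1]]'
python3 -c "
from h import *
from station import status
print(step(status.get_obs(),[.474,.227,.115],-.183))"
```

```text
time_s: 11.25
ee_pos: [0.5593, 0.0172, 0.1203]
eef_rot: [-3.14, -0.007, 0.113]
force: [0.6, -0.7, -1.1]
grip_width: 0.0183
(array([-0.0611, -0.2181,  0.0051]), array([-0.0015, -0.0042,  0.1887]))
```

```bash
python3 -m jog '[[-0.061,-0.218,0.005,-0.001,-0.004,0.1887,-1],[-0.061,-0.218,0.005,-0.001,-0.004,0.1887,-1],[-0.061,-0.218,0.005,-0.001,-0.004,0.1887,-1],[-0.061,-0.218,0.005,-0.001,-0.004,0.1887,-1],[-0.061,-0.218,0.005,-0.001,-0.004,0.1887,-1],[-0.061,-0.218,0.005,-0.001,-0.004,0.1887,-1],[-0.061,-0.218,0.005,-0.001,-0.004,0.1887,-1],[-0.061,-0.218,0.005,-0.001,-0.004,0.1887,-1]]'
python3 - <<'E'
from station import status,camera
from h import *
c=camera("wrist");t=camera("top");s=camera("scene")
cv2.imwrite("pics/w10.png",c["image"][:,:,::-1])
x=cv2.resize(s["image"][100:240,290:430],None,fx=2.8,fy=2.8);y=cv2.resize(t["image"][150:290,120:260],None,fx=2.8,fy=2.8)
cv2.imwrite("pics/s10.png",np.hstack([x,y])[:,:,::-1])
E
```

```text
time_s: 12.05
ee_pos: [0.4744, 0.2262, 0.1147]
eef_rot: [-3.141, 0.0, -0.184]
force: [0.3, -0.5, -1.5]
grip_width: 0.0183
```

View pics/w10.png

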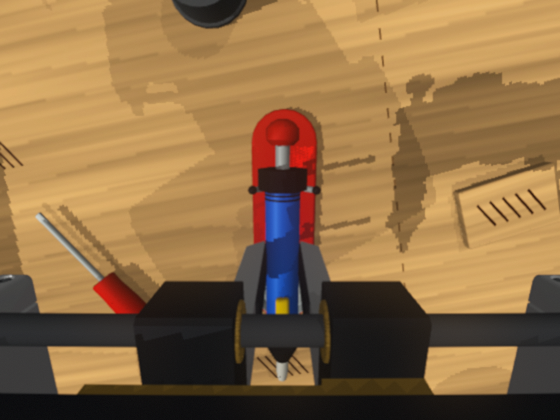

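View pics/s10.png

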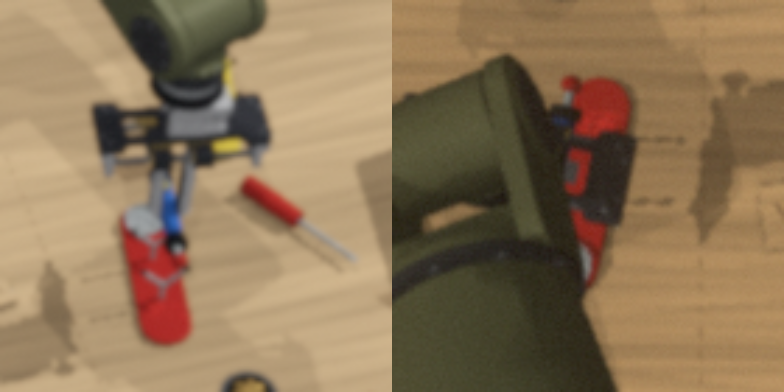

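The wrist view shows the pump over the red foot, front fork tips at (252,190) and (318,190), and the axis at column 282. I check this numerically.

Run:
```python
from station import status,camera
from h import *
c=camera("wrist");st=status.get_obs();R=Ro.from_euler("xyz",st["eef_rot"]).inv()
h=cv2.cvtColor(c["image"],cv2.COLOR_RGB2HSV); m=(h[...,0]>100)&(h[...,0]<130)&(h[...,1]>110)
for v in(205,220,235): u=np.nonzero(m[v,230:330])[0]+230; p=onz(c,(u.mean(),v),st["ee_pos"][2]+.010); print("barrel",u.min(),u.max(),R.apply(p-st["ee_pos"]).round(4))
for uv in((252,190),(318,190)):
    p=onz(c,uv,.055); print("fork",p.round(4),R.apply(p-st["ee_pos"]).round(4))
p=onz(c,(282,133),st["ee_pos"][2]+.006); print("knob tool",R.apply(p-st["ee_pos"]).round(4))
p=onz(c,(283,180),st["ee_pos"][2]+.018);print("cap tool (exp x~.049)",R.apply(p-st["ee_pos"]).round(4))
print(c["cx"],c["fx"])
```

```text
barrel 266 298 [ 0.0344  0.0007 -0.01  ]
barrel 266 298 [ 0.0257  0.0007 -0.01  ]
barrel 266 298 [ 0.0168  0.0007 -0.01  ]
fork [0.5092 0.2429 0.055 ] [ 0.0311 -0.0228  0.0601]
fork [0.4997 0.192  0.055 ] [0.0311 0.029  0.06  ]
knob tool [ 0.0736  0.0007 -0.006 ]
cap tool (exp x~.049) [ 0.0496  0.0012 -0.018 ]
282.0437850112171 308.63857778327224
```

```bash
python3 -m jog '[[0,0.0018,0.02,0,0,0,-1],[0,0.0018,0.04,0,0,0,-1],[0,0.0018,0.055,0,0,0,-1],[0,0.0018,0.063,0,0,0,-1],[0,0.0018,0.063,0,0,0,-1]]'
python3 - <<'E'
from station import status,camera
from h import *
c=camera("wrist");s=camera("scene")
x=cv2.resize(s["image"][140:240,310:390],None,fx=4.2,fy=4.2)
cv2.imwrite("pics/s11.png",np.hstack([x,c["image"][:,100:460]])[:,:,::-1])
E
```

```text
time_s: 12.75
ee_pos: [0.4739, 0.224, 0.0513]
eef_rot: [3.141, 0.001, -0.185]
force: [0.1, 0.1, -2.0]
grip_width: 0.0185
```

View pics/s11.png

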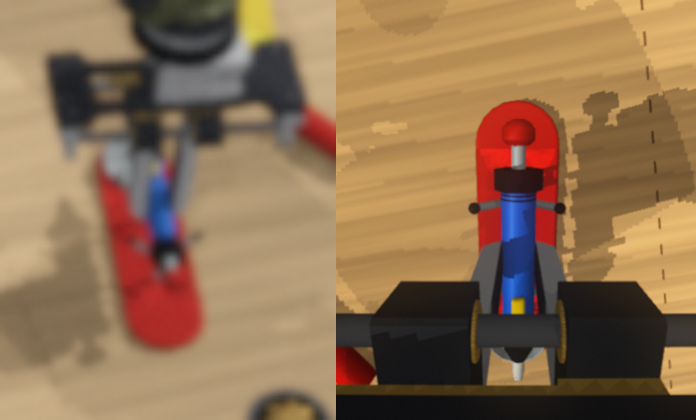

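The barrel centre (column 518) now lies midway between the fork tips (474 and 559). I lower until it bears.

```bash
python3 -m jog '[[0,0,0.002,0,0,0,-1],[0,0,0.004,0,0,0,-1],[0,0,0.006,0,0,0,-1]]'; python3 -m jog '[[0,0,0.001,0,0,0,-1],[0,0,0.002,0,0,0,-1]]'
```

```text
time_s: 13.15
ee_pos: [0.4747, 0.2245, 0.0468]
eef_rot: [-3.14, -0.001, -0.185]
force: [-0.5, -0.0, -1.2]
grip_width: 0.0184
time_s: 13.35
ee_pos: [0.4747, 0.2245, 0.0448]
eef_rot: [-3.14, -0.001, -0.185]
force: [0.5, -1.2, -0.7]
grip_width: 0.0186
```

```bash
python3 -m jog '[[0,0,0.001,0,0,0,-1],[0,0,0.0015,0,0,0,-1]]'; python3 -m jog '[[0,0,0.001,0,0,0,-1],[0,0,0.0015,0,0,0,-1]]'
```

```text
time_s: 13.55
ee_pos: [0.4747, 0.2245, 0.0432]
eef_rot: [-3.14, -0.001, -0.185]
force: [-0.1, -0.3, -1.9]
grip_width: 0.0186
time_s: 13.75
ee_pos: [0.4747, 0.2245, 0.0417]
eef_rot: [-3.14, -0.001, -0.185]
force: [-0.3, 0.6, 1.7]
grip_width: 0.0185
```

It bears (force sign flipped, +3.6 N change) at the expected height. I settle it and release.

```bash
python3 -m jog '[[0,0,0.0005,0,0,0,-1],[0,0,0.0005,0,0,0,-1],[0,0,0.0005,0,0,0,-0.5],[0,0,0.0005,0,0,0,-0.3],[0,0,0.0005,0,0,0,0],[0,0,0.0005,0,0,0,0],[0,0,0.0005,0,0,0,0]]'
python3 - <<'E'
from station import camera
from h import *
c=camera("wrist");s=camera("scene")
x=cv2.resize(s["image"][140:240,310:390],None,fx=4.2,fy=4.2)
cv2.imwrite("pics/s12.png",np.hstack([x,c["image"][:,100:460]])[:,:,::-1])
E
```

```text
time_s: 14.45
ee_pos: [0.4748, 0.2245, 0.0412]
eef_rot: [-3.14, -0.001, -0.185]
force: [0.5, -0.5, 0.9]
grip_width: 0.0467
```

View pics/s12.png

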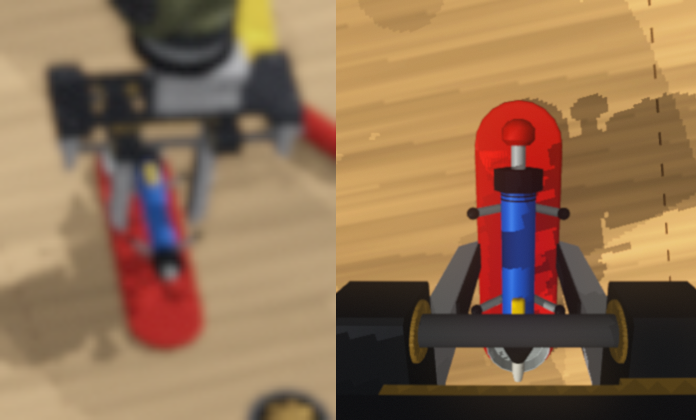

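The pump now lies in both forks between the open fingers, knob at (518,132) still in, nozzle over the tray at (518,370). I retract straight up, then move aside for a clear view.

```bash
python3 -m jog '[[0,0,-0.01,0,0,0,0],[0,0,-0.03,0,0,0,0],[0,0,-0.07,0,0,0,0],[0,0,-0.12,0,0,0,0],[0,0,-0.16,0,0,0,0],[0,0.05,-0.16,0,0,0,0],[0,0.1,-0.16,0,0,0,0],[0,0.15,-0.16,0,0,0,0],[0,0.2,-0.16,0,0,0,0],[0,0.25,-0.16,0,0,0,0],[0,0.25,-0.16,0,0,0,0],[0,0.25,-0.16,0,0,0,0]]'
python3 - <<'E'
from station import camera
from h import *
t=camera("top");s=camera("scene")
x=cv2.resize(s["image"][150:240,310:380],None,fx=4.6,fy=4.6);y=cv2.resize(t["image"][170:260,150:220],None,fx=4.6,fy=4.6)
cv2.imwrite("pics/f1.png",np.hstack([x,y])[:,:,::-1]);cv2.imwrite("pics/f2.png",t["image"][:,:,::-1])
for n,c,bx in(("t",t,(150,170,70,90)),("s",s,(310,150,70,90))):
    h=cv2.cvtColor(c["image"],cv2.COLOR_RGB2HSV);m=(h[...,0]>100)&(h[...,0]<130)&(h[...,1]>110)
    v,u=np.nonzero(m[bx[1]:bx[1]+bx[3],bx[0]:bx[0]+bx[2]]); 
    P=np.array([onz(c,(a+bx[0],b+bx[1]),.051)[:2] for a,b in zip(u,v)])
    w,V=np.linalg.eigh(np.cov(P.T));d=V[:,1]*np.sign(V[0,1]);m0=P.mean(0);yr=-.183
    rel=(m0-[.4743,.2265])@np.array([[np.cos(yr),-np.sin(yr)],[np.sin(yr),np.cos(yr)]])
    print(n,len(P),m0,"yaw",np.arctan2(d[1],d[0]),"rest-frame",rel)
E
```

```text
time_s: 15.75
ee_pos: [0.4286, -0.0221, 0.2015]
eef_rot: [-3.14, -0.002, -0.187]
force: [0.8, 0.1, -0.1]
grip_width: 0.0469
t 130 [0.4837525 0.2246733] yaw -0.18745632728462452 rest-frame [ 9.62708961e-03 -7.60282369e-05]
s 76 [0.48189127 0.22469708] yaw -0.18207648283069705 rest-frame [ 0.00779261 -0.00039135]
```

View pics/f1.png

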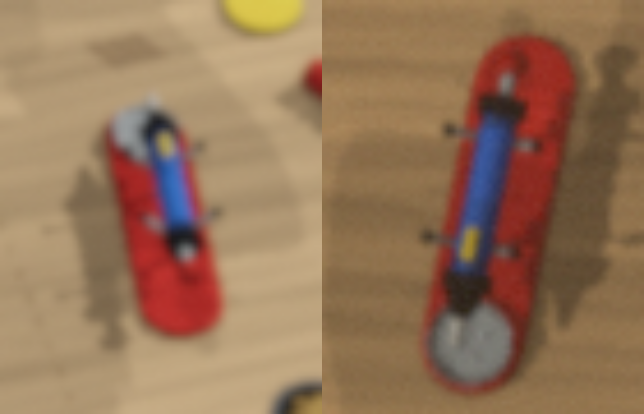

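View pics/f2.png

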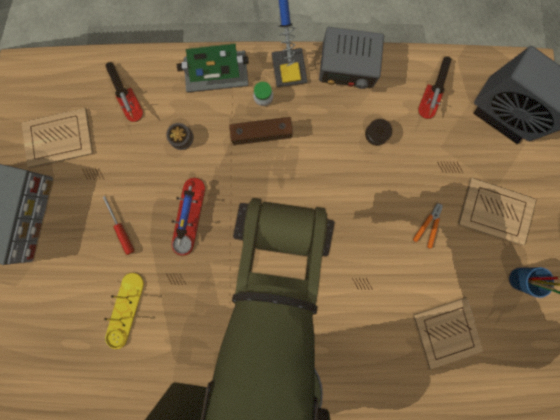

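The final views show the pump in both red forks, nozzle over the tray. In the top crop the nozzle is at (455,330) and the tray at (470,340). The bystanders are in place and the arm is clear, so I hand in.

```bash
python3 -c "
from station import ctrl
print(ctrl.hand_in())"
```

```text
the job is handed in; nothing more can be done
None
```

The solder sucker is cocked and lying released in both forks of the red tool rest, nozzle over the tin tray. I handed the job in at about 16 s; no verdict is reported.

- **Cocking:** I gripped the barrel and pushed the knob squarely against the oak stop in small steps. The catch yielded after a highest reading of about 16 N. I followed on to the solid end at about 8 N, then backed off; the knob stayed in. Force was read only between moves, so a brief peak could have been missed.
- **Placing:** The last measurements put the pump's axis within 0.5 mm of the forks' middle line and within 0.01 rad of the rest's direction. The nozzle tip is about 84 mm from the rest's middle, over the tray. I judged height only from where it bore on the forks and from the pictures.
- **Everything else:** The arm is clear, and in the last top picture the bystanders look unmoved. I compared them by eye only.
- **Disagreement:** Above the rest, the wrist camera put the forks' middle about 2 mm to one side of the other cameras' estimate. I shifted most of that way, and the barrel then sat centred between the fork tips. No other check failed.

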